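Load a slotted weight on the cigar firmness tester

ROBOT

A 6-joint arm with a two-finger parallel gripper is mounted at the origin on the work surface. World frame = base frame: x ahead of the robot, y to its left, z up, the work surface at z = 0. Lengths are in m, angles in rad, forces in N, time in s.
With the tool pointing down it reaches from about 0.3 to 0.775 m from the base axis. Payload 14.6 kg.
Tool frame: the origin (TCP) lies on the front face of the gripper's body, between the roots of the fingers; the fingertips stand 97 mm ahead of it and the grasp point (between the pads) lies 78 mm ahead of it; z points along the fingers, x is the direction in which the jaws open and shut, and the axes are right-handed (so a half turn about z gives the same grasp; the last joint's range is limited). The gripper opens to 94 mm and grips with 3 to 60 N. Pads are 16 mm wide; open, the fingers measure 119 mm over their backs; the gripper's body (75 mm by 177 mm) begins 78 mm behind the grasp point.
Start: joints at [1.262, 0.3, 1.521, -0, 1.321, -0.067], TCP at [0.132, 0.534, 0.303] pointing down, gripper open.
Joint ranges: [-3.03, 3.03], [-0.79, 2.21], [0.23, 2.52], [-1.04, 4.18], [0, 3.07], [-2.55, 2.55]. Speed limits (rad/s): [2.22, 2.22, 2.57, 3.14, 3.14, 3.14].

INTERFACE

Orientations are given as [roll, pitch, yaw] about the fixed x, y, z axes, in that order (R = Rz(yaw) Ry(pitch) Rx(roll)).
In Python, from station import sensors, camera, ctrl gives the robot as it stands.
- The arm moves only by the tool move_arm, never from a script. Its argument "rows" is text: rows parted by semicolons, each of 6 numbers parted by spaces: the shift along the tool's x, y, z in mm, then the turn, a rotation vector about the tool's x, y, z in rad. In form: x y z wx wy wz; .... A call has 1 to 20 rows; each row shifts and turns the pose as measured when the row begins, along the tool's axes as they then stand; what a row does not reach is not made up. A row lasts 1/8 s, in which the tool goes at most 62.5 mm and 10.7 degrees, less where a joint would pass 70% of its speed; a pose out of reach is approached as far as the arm can. A call with a gripper value outside its range is refused whole. "grip" is the opening, from -1 (shut) to 1 (fully open), set as the call begins (left out, the last holds). The fingers move at their own pace and stop on an object; "newtons" is the grip in N (left out, the last holds). Time passes only in rows, so rows that do not move let the fingers close. It gives the time, the measured TCP pose, the force and the opening at its end, in the units of the state.
- sensors.get_obs(): the state, without advancing time (a new reading comes with each control period).
- camera(name): name is "scene" or "side" or "wrist"; returns a dict with "color" (384x512x3 uint8, blue, green, red), "z_map" (384x512 float32, m along the optical axis (not along the pixel's ray), 0 where there is no reading), "mtx" (3x3 intrinsics, pixels), "distortion" ([k1, k2, p1, p2, k3] as OpenCV has them; the pictures are not rectified), "position" and "attitude" of the camera in the world; the wrist camera has in their place "hand_eye" (4x4, takes a point from camera to tool coordinates, whose origin is the TCP and whose axes are the tool frame's). Camera axes: x right, y down, z forward; pixel columns grow to the right and rows downward; lengths in m; the calibration is good to about 2 mm. A picture is of the moment at which its call begins: read the wrist's pose just before it.
- ctrl.hand_in(): hands the job in, once; it reports no verdict.
The state is a dict: "time_s": time; "qpos": joint angles; "joint_vel": joint speeds; "tau": joint torques, N m; "ee_pos": TCP position; "eef_rot": TCP orientation; "force": force on the tool from outside, world axes, zero at the start; "moment": the same for the moment, N m; "grip_width": finger opening in m.
Only numpy, scipy, OpenCV 4.12 (cv2) and the standard library are available. Lean on these libraries where they do the work, as an engineer would, in place of code of your own. Each camera call takes 0.05 s, during which the arm holds its last target.

TASK

Add the larger of the two loose slotted weights to the firmness tester: slide it sideways onto the stem below the knob, seat it fully down in the recess of the weight already there, and turn it so that its slot opens to the front, away from the column, opposite to the slot of the weight beneath. Work by feel, never pressing the weight on the stem or the stack with more than 10 N, do not drop it, and leave the small weight, the ring-gauge plate and the jar where they are.

Things in the scene. Friction and masses are not known exactly. Their poses are not given: they have to be found in the camera images.
- tester: Dead-weight firmness tester on the bench. Origin on the bench top below the nominal stem axis; z up, -x its front, +x towards its round upright column (36 mm across, 192 mm high, axis 80 mm from the origin). Base plate 200 x 150 mm, 18 mm high. A dial gauge hangs left of the stem (28 to 76 mm towards tester +y), below 115 mm. Over 10 N on the stem or the weights is rough.
- nominal_seat (a point): Fixed point 145 mm above the tester's origin: nominal stem axis at the top of the lower weight. The real stem (upright, 8 mm thick, bare from 145 to 184 mm above the bench, then an 18 mm wide knob up to 196 mm) stands up to 8 mm off it in tester x and up to 11.5 mm in tester y: its arm swings on the column, slides in the clamp and was set by eye. Not measured: feel for it.
- lower_weight (a joint): Slot direction of the steel weight already on the carrier (54 mm across, 121 to 145 mm above the bench): rad about vertical, 0 = slot opens to the column (tester +x), + counter-clockwise from above. Starts within 0.35 of 0, to stay within 0.7. Friction holds it (0.15 N m) unless the upper weight is turned pressed down hard. Its top has a recess 36 mm wide, 3 mm deep, about the stem.
- plunger (a joint): Sinking in m of plunger, stem and lower weight, 0 at the start, positive down. The cigars under its foot give about 1 mm per 2.5 N of load; travel 10 mm; beyond 6 mm they are crushed.
- weight_center (a point): Centre, half-way up, of the larger loose slotted weight: steel disc 58 mm across, 16 mm high, 0.26 to 0.34 kg. Below it a spigot 34 mm wide (tapering to 32), 2.5 mm high, enters the recess. z: disc axis; +x: along the slot to its mouth. It lies on the rest. Seated on the tester its centre is about 152 mm above the bench; 2.5 mm higher if the spigot is still perched on the recess's rim.
- slot_mouth (a point): Point in the slot of the larger weight, 26 mm from its centre, axes as weight_center. The slot goes through, 10 mm wide, with a half-round end of 5 mm radius about the disc's centre (so the stem can go 1 mm past centre); from 17.4 mm off the centre the mouth flares to 24 mm wide at the rim.
- rest: Wooden rest, a bar 36 mm wide (its x), 180 mm long (its y), 25 mm high, fixed on the bench; origin at the centre of its underside. Both loose weights lie on it, overhanging its long sides, slots open roughly along its +y.
- small_center (a point): Centre of the smaller loose slotted weight on the same rest: 48 mm across, 9 mm high. Leave alone.
- gum_jar: Small brown glass jar, 52 mm across, 55 mm high, on the bench; origin under its centre. Leave alone.
- ring_gauge: Loose brass ring-gauge plate with three holes, 90 x 50 mm, 8 mm thick, flat on the bench; origin under its centre. Leave alone.
Things that resemble listed ones, but are neither listed nor needed, are in the scene too. Of the things shaped like the rest, the wooden one is meant.

How it is judged:
At the end, for the whole second after the job is handed in: The larger weight sits on the stem, released and at rest: its centre 148.5 to 153 mm above the bench, within 16 mm of the tester's axis, level within 2 degrees; its slot opens to the tester's front within 40 degrees and the lower slot still faces the column within 40 degrees (z of weight_center in the frame of tester between 0.1485 and 0.153 m and horizontal distance between weight_center and tester below 0.016 m and angle between weight_center's own z axis and vertical below 0.035 rad and angle between the x axis of weight_center and the x axis of tester, either way round below 0.7 rad and x of slot_mouth in the frame of tester below -0.005 m and value of joint lower_weight between -0.7 and 0.7 rad and linear speed of weight below 0.01 m/s); the robot touches nothing.
It fails at once if the weight is forced against the tester (over 10 N) (contact force between weight and tester above 10 N).
It fails at once if the gripper or arm strikes the tester (over 20 N) (contact force between any of the arm, the fingers and tester above 20 N).
It fails at once if the cigars are crushed (plunger pushed down more than 6 mm) (value of joint plunger above 0.006 m).
It fails at once if the weight is dropped on the plunger (plunger faster than 0.1 m/s) (velocity of joint plunger above 0.1 m/s).
It fails at once if the small weight, the ring-gauge plate or the jar is displaced (distance of small_center from where it was at the start of the episode above 0.02 m or distance of any of ring_gauge, gum_jar from where it was at the start of the episode above 0.03 m).
It also fails if it takes over 72 s, if anything falls off the work surface, if the arm or the gripper's body presses on something with over 40 N, if the wrist force passes 120 N, or if a joint passes its speed limit or range.

## Working session

There is one attempt and no reset: what is moved stays moved. The work goes in short steps, Python scripts to look and compute and a tool call to move; the robot and the scene stay as the last step left them, time stands still between calls to the robot, and variables do not carry over. Pictures are saved under pics/ and viewed, and the job is handed in when it is done.

Besides the shell and the picture viewer there is one more tool, called by a JSON object that holds its "op" and its "data". move_arm: Moves the arm, as the interface text tells. Its arguments: {"type":"object","properties":{"rows":{"type":"string"},"grip":{"type":"number"},"newtons":{"type":"number"}},"required":["rows"]}

```bash
ls; mkdir -p pics; cat > h.py <<'E'
import numpy as np, cv2
from scipy.spatial.transform import Rotation as R
from station import sensors, camera, ctrl
def rot(a):
    a=np.array(a,float)
    if a.shape==(3,3): return a
    if a.size==4: return R.from_quat(a).as_matrix()
    return R.from_euler('xyz',a).as_matrix()
def cam(name):
    o=sensors.get_obs(); c=camera(name)
    if name=='wrist':
        T=np.eye(4);T[:3,:3]=rot(o['eef_rot']);T[:3,3]=o['ee_pos'];c['T']=T@np.array(c['hand_eye'])
    else:
        T=np.eye(4);T[:3,:3]=rot(c['attitude']);T[:3,3]=c['position'];c['T']=T
    return c
def pix(c,uv,z=None):
    uv=np.array(uv,float).reshape(-1,2)
    n=cv2.undistortPoints(uv.reshape(-1,1,2),np.array(c['mtx']),np.array(c['distortion'])).reshape(-1,2)
    d=np.c_[n,np.ones(len(n))]
    T=c['T']
    if z is None:
        zz=np.array([c['z_map'][int(round(v)),int(round(u))] for u,v in uv])
        return (d*zz[:,None])@T[:3,:3].T+T[:3,3]
    w=d@T[:3,:3].T
    return T[:3,3]+w*((z-T[2,3])/w[:,2])[:,None]
def cloud(c):
    h,w=c['z_map'].shape
    u,v=np.meshgrid(np.arange(w),np.arange(h))
    P=pix(c,np.c_[u.ravel(),v.ravel()]).reshape(h,w,3)
    P[c['z_map']==0]=np.nan
    return P
def proj(c,P):
    T=np.linalg.inv(c['T']);P=np.array(P,float).reshape(-1,3)
    q=P@T[:3,:3].T+T[:3,3]
    return cv2.projectPoints(q,np.zeros(3),np.zeros(3),np.array(c['mtx']),np.array(c['distortion']))[0].reshape(-1,2)
E
python3 - <<'E'
from h import *
print(sensors.get_obs())
for n in ['scene','side','wrist']:
    c=cam(n); cv2.imwrite(f'pics/{n}0.png',c['color']); print(n,c.get('position'),c.get('attitude'),c['T'].round(3).tolist(),np.array(c['mtx']).tolist())
E
```

```text
pics
{'time_s': 0.0, 'qpos': array([ 1.26240679e+00,  3.00511432e-01,  1.52159641e+00, -1.62262538e-05,
        1.32068383e+00, -6.65913885e-02]), 'joint_vel': array([ 0.00036671, -0.00154669,  0.00038963, -0.002194  ,  0.00074102,
        0.00156023]), 'tau': array([ 2.04812983e-03, -5.31811059e+01, -3.52730048e+01,  7.09532993e-02,
        2.44644616e-02, -1.25809993e-04]), 'ee_pos': array([0.1316522 , 0.53385666, 0.30205765]), 'eef_rot': array([-3.14152855e+00,  1.19739692e-03,  1.32900224e+00]), 'force': array([-0.33125125,  0.38946173, -0.36709956]), 'moment': array([ 0.01353831, -0.00373236,  0.00548686]), 'grip_width': 0.09402722872864148}
scene [ 1.23947598 -0.2512539   0.66846648] [-2.23051092  0.01081742  1.30479714] [[0.263, 0.589, -0.764, 1.239], [0.965, -0.169, 0.201, -0.251], [-0.011, -0.79, -0.613, 0.668], [0.0, 0.0, 0.0, 1.0]] [[401.50773509923755, 0.0, 264.5415794431948], [0.0, 401.50773509923755, 191.69680772560764], [0.0, 0.0, 1.0]]
side [ 0.32840464 -0.86010493  0.92072239] [-2.36471132  0.00255247 -0.30249354] [[0.955, -0.214, 0.207, 0.328], [-0.298, -0.68, 0.67, -0.86], [-0.003, -0.701, -0.713, 0.921], [0.0, 0.0, 0.0, 1.0]] [[458.66137471292944, 0.0, 250.33985958953326], [0.0, 458.66137471292944, 189.99571403222313], [0.0, 0.0, 1.0]]
wrist None None [[0.24, 0.934, 0.266, 0.054], [0.971, -0.231, -0.066, 0.553], [-0.0, 0.274, -0.962, 0.384], [0.0, 0.0, 0.0, 1.0]] [[328.6331859812499, 0.0, 253.59217951834484], [0.0, 328.6331859812499, 191.25469742602021], [0.0, 0.0, 1.0]]
```

View pics/scene0.png

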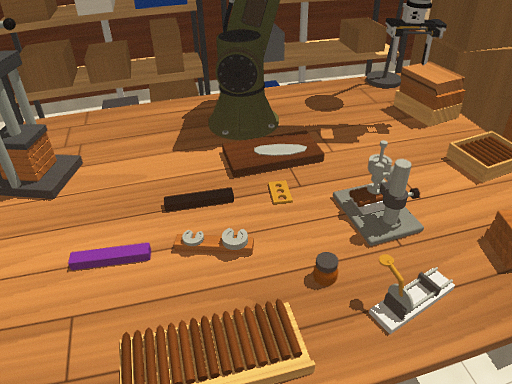

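View pics/side0.png

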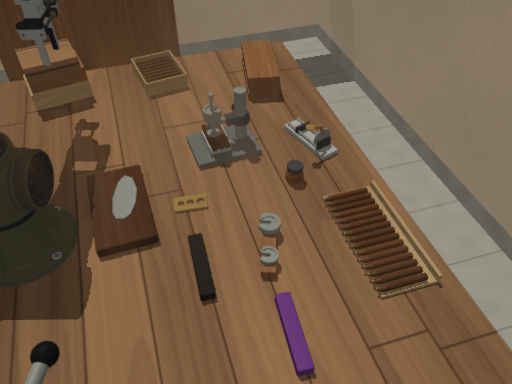

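View pics/wrist0.png

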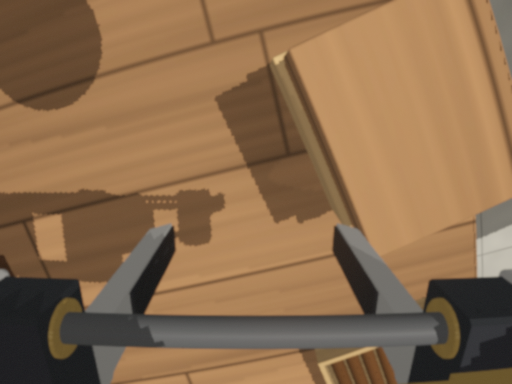

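The wooden rest with two slotted weights is at scene (213,243), where the larger weight looks like the one at (234,238). The black bar (198,199) and purple bar (110,256) are the same shape but not wooden. The tester is at (385,200), the jar at (326,268) and the ring gauge at (281,191). I'll enlarge to confirm.

```bash
python3 - <<'E'
from h import *
c=cam('scene');s=cam('side')
np.savez('c0.npz',sc=c['color'],sz=c['z_map'],dc=s['color'],dz=s['z_map'])
a=cv2.resize(c['color'][215:265,165:265],(800,400),interpolation=cv2.INTER_CUBIC)
cv2.imwrite('pics/crop_w.png',a)
b=np.hstack([cv2.resize(c['color'][130:250,320:430],(400,436),interpolation=cv2.INTER_CUBIC),cv2.resize(s['color'][80:180,175:267],(400,436),interpolation=cv2.INTER_CUBIC)])
cv2.imwrite('pics/crop_t.png',b)
for c,reg in ((c,[(165,215,265,265),(325,130,430,250)]),(s,[(240,200,300,290),(175,80,270,175)])):
    P=cloud(c)
    for u0,v0,u1,v1 in reg:
        Q=P[v0:v1,u0:u1].reshape(-1,3);Q=Q[~np.isnan(Q[:,0])]
        H=np.histogram(Q[:,2],bins=np.arange(-0.005,0.25,0.005));print(H[0].tolist())
        for lo,hi in ((.01,.03),(.03,.036),(.036,.046),(.12,.15),(.15,.185),(.185,.2)):
            q=Q[(Q[:,2]>lo)&(Q[:,2]<hi)]
            if len(q): print(lo,hi,len(q),q.min(0).round(3),q.max(0).round(3),q.mean(0).round(4))
E
```

```text
[1002, 2447, 117, 123, 119, 239, 281, 170, 152, 281, 51, 0, 0, 0, 0, 0, 0, 0, 0, 0, 0, 0, 0, 0, 0, 0, 0, 0, 0, 0, 0, 0, 0, 0, 0, 0, 0, 0, 0, 0, 0, 0, 0, 0, 0, 0, 0, 0, 0, 0]
0.01 0.03 762 [ 0.534 -0.289  0.01 ] [ 0.627 -0.11   0.03 ] [ 0.5868 -0.2051  0.0219]
0.03 0.036 203 [ 0.54  -0.266  0.03 ] [ 0.626 -0.127  0.036] [ 0.5781 -0.2245  0.0335]
0.036 0.046 441 [ 0.542 -0.265  0.036] [ 0.626 -0.124  0.046] [ 0.5964 -0.1692  0.0417]
[1142, 6553, 168, 152, 1316, 370, 154, 70, 66, 67, 101, 144, 254, 101, 71, 27, 14, 13, 61, 79, 103, 120, 128, 197, 46, 79, 66, 78, 70, 157, 119, 36, 39, 38, 41, 37, 35, 41, 44, 141, 24, 0, 0, 0, 0, 0, 0, 0, 0, 0]
0.01 0.03 1992 [0.473 0.135 0.01 ] [0.677 0.293 0.03 ] [0.6096 0.1945 0.0192]
0.03 0.036 89 [0.571 0.167 0.03 ] [0.655 0.229 0.036] [0.6102 0.2008 0.0331]
0.036 0.046 125 [0.528 0.157 0.036] [0.648 0.23  0.046] [0.6011 0.1948 0.0411]
0.12 0.15 569 [0.519 0.187 0.12 ] [0.649 0.243 0.15 ] [0.5794 0.211  0.1371]
0.15 0.185 267 [0.543 0.198 0.15 ] [0.65  0.232 0.185] [0.6252 0.2106 0.1676]
0.185 0.2 209 [0.539 0.198 0.185] [0.651 0.233 0.198] [0.6141 0
[... 412 characters left out ...]
046] [ 0.5943 -0.165   0.0405]
[2627, 2506, 162, 208, 977, 316, 123, 75, 74, 79, 132, 216, 197, 98, 56, 24, 9, 11, 47, 50, 62, 62, 72, 93, 35, 39, 50, 41, 55, 127, 56, 21, 20, 22, 22, 22, 24, 19, 38, 71, 10, 0, 0, 0, 0, 0, 0, 0, 0, 0]
0.01 0.03 1624 [0.47  0.129 0.01 ] [0.794 0.582 0.03 ] [0.5791 0.2249 0.0186]
0.03 0.036 90 [0.494 0.161 0.03 ] [0.795 0.575 0.036] [0.6342 0.309  0.0329]
0.036 0.046 161 [0.497 0.153 0.036] [0.794 0.564 0.046] [0.636  0.2821 0.0413]
0.12 0.15 368 [0.518 0.187 0.12 ] [0.648 0.241 0.15 ] [0.5679 0.2059 0.1372]
0.15 0.185 150 [0.538 0.195 0.15 ] [0.648 0.22  0.185] [0.611  0.2058 0.1675]
0.185 0.2 119 [0.538 0.197 0.185] [0.647 0.235 0.198] [0.6077 0.2126 0.1912]
```

View pics/crop_w.png

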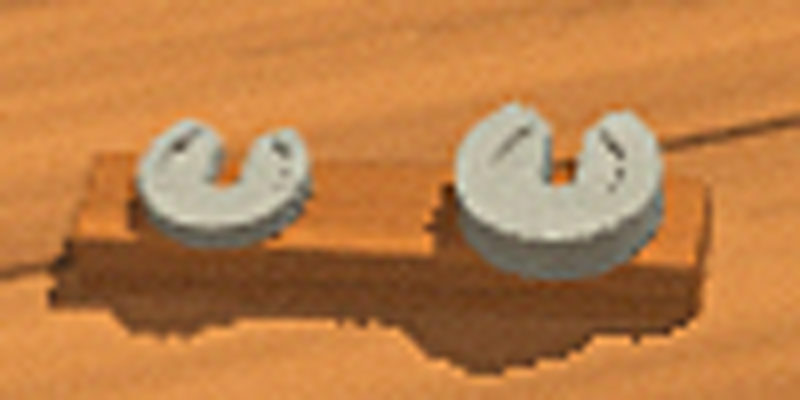

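View pics/crop_t.png

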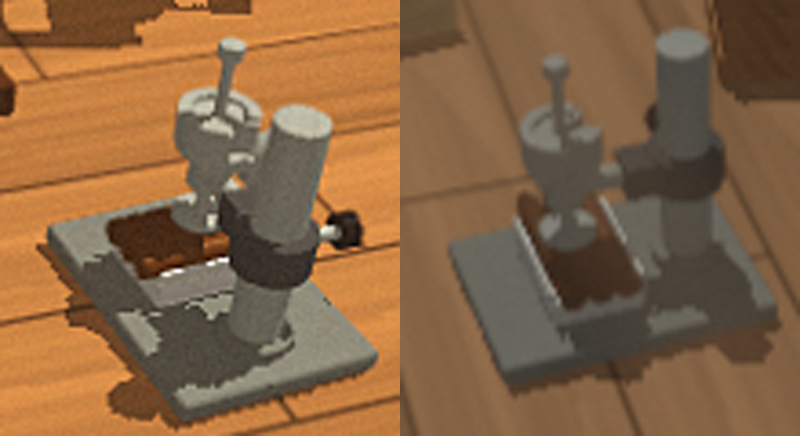

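```bash
python3 - <<'E'
from h import *
def rect(c,x0,x1,y0,y1,z,res=0.00025):
    # image: up=+x, left=+y
    xs=np.arange(x1,x0,-res);ys=np.arange(y1,y0,-res)
    Y,X=np.meshgrid(ys,xs)
    p=proj(c,np.c_[X.ravel(),Y.ravel(),np.full(X.size,z)]).astype(np.float32).reshape(X.shape+(2,))
    return cv2.remap(c['color'],p[...,0],p[...,1],cv2.INTER_CUBIC)
c=cam('scene');s=cam('side')
out=[rect(k,.49,.67,-.31,-.10,.0435,.00055) for k in (c,s)]
print(out[0].shape)
cv2.imwrite('pics/rect_w.png',np.hstack(out))
# rest top edges at z=.025
P=cloud(c);Q=P.reshape(-1,3);
P2=cloud(s).reshape(-1,3)
for Q in (Q,P2):
    m=(Q[:,0]>.5)&(Q[:,0]<.66)&(Q[:,1]>-.31)&(Q[:,1]<-.1)
    q=Q[m&(Q[:,2]>.02)&(Q[:,2]<.028)][:,:2]
    r=cv2.minAreaRect(q.astype(np.float32)*1000);print('rest',r)
    for lo,hi in((.041,.048),):
        q=Q[m&(Q[:,2]>lo)&(Q[:,2]<hi)];print('big',cv2.minEnclosingCircle(q[:,:2].astype(np.float32)*1000),np.median(q[:,2]))
    q=Q[m&(Q[:,2]>.031)&(Q[:,1]<-.2)];print('small',cv2.minEnclosingCircle(q[:,:2].astype(np.float32)*1000),np.percentile(q[:,2],90))
E
```

```text
(328, 382, 3)
rest ((582.7098388671875, -200.22731018066406), (178.24102783203125, 45.150047302246094), 69.8658447265625)
big ((596.1539306640625, -153.5780792236328), 30.128963470458984) 0.04365747696331679
small ((563.0762329101562, -245.1217803955078), 25.265613555908203) 0.03751369448923388
rest ((573.6661376953125, -215.66714477539062), (157.30784606933594, 41.79914093017578), 73.66283416748047)
big ((595.5697021484375, -154.7855224609375), 31.18299102783203) 0.04272056132656782
small ((562.4486694335938, -246.52903747558594), 25.081981658935547) 0.03638910267294678
```

View pics/rect_w.png

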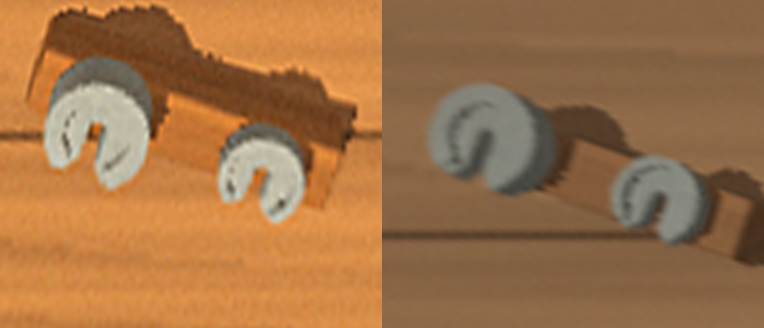

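Enlarged, the right-hand weight in the crop (scene 234,238) is clearly wider and thicker than the left one (192,237), and both lie on the wooden bar. So that is the larger weight. Its slot opens toward the robot, across the bar. Next I'll fit the tester.

```bash
python3 - <<'E'
from h import *
from scipy.optimize import least_squares
Ps={n:cloud(cam(n)).reshape(-1,3) for n in('scene','side')}
for n,P in Ps.items():
    m=(abs(P[:,0]-.58)<.13)&(abs(P[:,1]-.21)<.12)
    b=P[m&(P[:,2]>.014)&(P[:,2]<.0225)]
    r=cv2.minAreaRect(b[:,:2].astype(np.float32)*1000);print(n,'base',r, cv2.boxPoints(r).round(0).tolist())
    top=P[m&(P[:,2]>.187)&(P[:,2]<.2)&(P[:,0]>.59)];print('coltop',cv2.minEnclosingCircle(top[:,:2].astype(np.float32)*1000),np.median(top[:,2]))
    col=P[m&(P[:,2]>.12)&(P[:,2]<.185)&(P[:,0]>.6)][:,:2]
    f=least_squares(lambda p:np.hypot(*(col-p).T)-.018,[.635,.215],loss='soft_l1',f_scale=.002);print('col',f.x,len(col))
    st=P[m&(P[:,2]>.152)&(P[:,2]<.18)&(P[:,0]<.59)];print('stem pts',len(st),np.median(st,0))
    kn=P[m&(P[:,2]>.186)&(P[:,2]<.2)&(P[:,0]<.59)];print('knob',len(kn),kn.mean(0),cv2.minEnclosingCircle(kn[:,:2].astype(np.float32)*1000))
    lw=P[m&(P[:,2]>.125)&(P[:,2]<.143)&(P[:,0]<.585)][:,:2]
    f=least_squares(lambda p:np.hypot(*(lw-p).T)-.027,[.545,.215],loss='soft_l1',f_scale=.002);print('lw',f.x,len(lw))
E
```

```text
scene base ((573.6585693359375, 213.03875732421875), (202.4176788330078, 154.2792205810547), 3.962559700012207) [[467.0, 283.0], [478.0, 129.0], [680.0, 143.0], [669.0, 297.0]]
coltop ((631.2490844726562, 215.90603637695312), 18.929393768310547) 0.19225434334441882
col [0.62962984 0.21810045] 387
stem pts 37 [0.54741237 0.21494689 0.16503482]
knob 50 [0.54926985 0.21469488 0.19343419] ((547.7015991210938, 216.1205291748047), 9.493391036987305)
lw [0.54129391 0.21383774] 181
side base ((572.44921875, 211.32232666015625), (200.3757781982422, 153.65272521972656), 3.1638882160186768) [[468.0, 283.0], [477.0, 129.0], [677.0, 140.0], [668.0, 294.0]]
coltop ((631.6318359375, 216.08010864257812), 19.723535537719727) 0.1908463310826558
col [0.63064306 0.21781649] 232
stem pts 23 [0.5449705  0.21223711 0.16708033]
knob 33 [0.54460743 0.21181003 0.19299598] ((545.183349609375, 215.0069580078125), 10.825471878051758)
lw [0.54657645 0.21609967] 149
```

{"op": "move_arm", "data": {"rows": "-37 41 0 0 0 0;-37 41 0 0 0 0;-37 41 0 0 0 0;-37 41 0 0 0 0;-37 41 0 0 0 0;-37 41 0 0 0 0;-37 41 0 0 0 0;-37 41 0 0 0 0;-37 41 0 0 0 0;-37 41 0 0 0 0;-37 41 0 0 0 0;-37 41 0 0 0 0;-37 41 0 0 0 0;-37 41 0 0 0 0;-37 41 0 0 0 0;0 0 0 0 0 0"}}

```text
time_s: 2.45
ee_pos: [0.6092, -0.1754, 0.3033]
eef_rot: [3.137, -0.003, 1.331]
force: [-0.5, 0.4, 0.2]
grip_width: 0.0943
```

```bash
python3 - <<'E'
from h import *
print(sensors.get_obs()['ee_pos'])
c=cam('wrist');cv2.imwrite('pics/wrist1.png',c['color'])
P=cloud(c).reshape(-1,3)
m=(abs(P[:,0]-.58)<.12)&(abs(P[:,1]+.2)<.13)
b=P[m&(P[:,2]>.041)&(P[:,2]<.047)];print('big',len(b),cv2.minEnclosingCircle(b[:,:2].astype(np.float32)*1000),np.median(b[:,2]))
r=P[m&(P[:,2]>.022)&(P[:,2]<.0285)];print('rest',cv2.minAreaRect(r[:,:2].astype(np.float32)*1000),np.median(r[:,2]))
b=P[m&(P[:,2]>.034)&(P[:,2]<.039)];print('small',cv2.minEnclosingCircle(b[:,:2].astype(np.float32)*1000))
E
```

```text
[ 0.60922447 -0.17540923  0.30326979]
big 1468 ((595.380126953125, -153.3666229248047), 29.138582229614258) 0.04349025583791494
rest ((577.169189453125, -199.46676635742188), (179.5499267578125, 39.129554748535156), 70.26888275146484) 0.025083901594413566
small ((576.1459350585938, -200.63470458984375), 68.93204498291016)
```

View pics/wrist1.png

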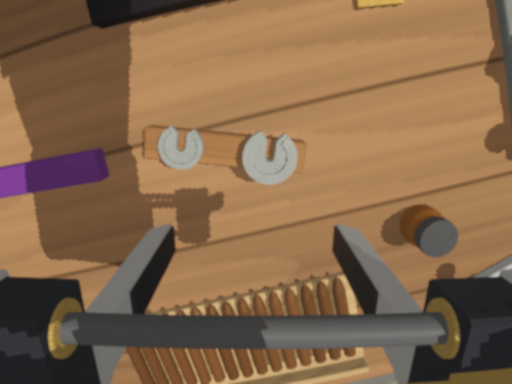

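The wrist view shows the larger weight at (269,158) and the smaller one at (180,147) on the wooden rest. Both slots open upward in the picture, toward the robot. Next I'll measure the slot direction.

```bash
python3 - <<'E'
from h import *
c=cam('wrist');P=cloud(c)
ctr=np.array([.5954,-.1536])
res=.0002
n=400;xs=ctr[0]+.04-np.arange(n)*res;ys=ctr[1]+.04-np.arange(n)*res
Y,X=np.meshgrid(ys,xs)
p=proj(c,np.c_[X.ravel(),Y.ravel(),np.full(X.size,.0435)]).astype(np.float32).reshape(n,n,2)
im=cv2.remap(c['color'],p[...,0],p[...,1],cv2.INTER_CUBIC)
zz=cv2.remap(P[...,2].astype(np.float32),p[...,0],p[...,1],cv2.INTER_LINEAR)
d=cv2.applyColorMap(np.clip((zz-.02)/.03*255,0,255).astype(np.uint8),cv2.COLORMAP_JET)
cv2.imwrite('pics/slot.png',np.hstack([im,d]))
# angles with low z / wooden colour at radius
hsv=cv2.cvtColor(im,cv2.COLOR_BGR2HSV)
th=np.deg2rad(np.arange(0,360,1.))
for r in (.008,.012,.016,.020,.024,.027):
    x=ctr[0]+r*np.cos(th);y=ctr[1]+r*np.sin(th)
    i=((ctr[0]+.04-x)/res).astype(int);j=((ctr[1]+.04-y)/res).astype(int)
    s=hsv[i,j,1]>70; a=np.where(s)[0]; z=np.where(zz[i,j]<.038)[0]
    print(r,a.min() if len(a) else 0,a.max() if len(a) else 0,len(a),np.median(a) if len(a) else 0,'z',(z.min(),z.max(),np.mean(z)) if len(z) else 0)
E
```

```text
0.008 134 195 62 164.5 z (np.int64(122), np.int64(206), np.float64(163.5952380952381))
0.012 142 183 42 162.5 z (np.int64(137), np.int64(187), np.float64(162.0))
0.016 147 177 31 162.0 z (np.int64(142), np.int64(177), np.float64(159.5))
0.02 148 174 27 161.0 z (np.int64(144), np.int64(175), np.float64(159.5))
0.024 143 178 36 160.5 z (np.int64(141), np.int64(180), np.float64(159.14285714285714))
0.027 140 180 41 160.0 z (np.int64(138), np.int64(182), np.float64(160.0))<stdin>:10: RuntimeWarning: invalid value encountered in cast
```

View pics/slot.png

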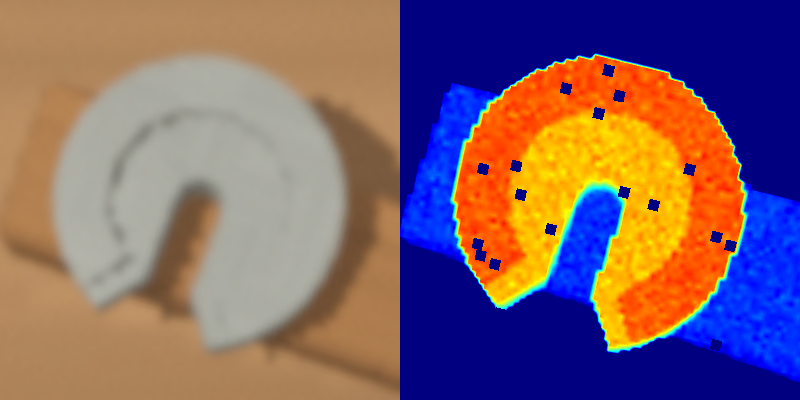

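```bash
cat >> h.py <<'E'
def delta(pos,yaw):
    o=sensors.get_obs();Rt=rot(o['eef_rot']);Rg=R.from_euler('xyz',[np.pi,0,yaw]).as_matrix()
    d=Rt.T@(np.array(pos)-o['ee_pos'])*1000
    w=R.from_matrix(Rt.T@Rg).as_rotvec()
    print('pos',o['ee_pos'].round(4),'rpy',np.array(o['eef_rot']).round(4),'F',o['force'].round(2),'M',o['moment'].round(3),'gw',round(o['grip_width'],4),'t',o['time_s'])
    print('shift mm',d.round(2),'rot',w.round(4))
E
python3 -c "
from h import *
delta([.5955,-.1535,.2],1.222)"
```

```text
pos [ 0.6084 -0.1727  0.3042] rpy [ 3.1366 -0.0035  1.3331] F [-0.38 -0.19  0.69] M [-0.014 -0.027 -0.   ] gw 0.0937 t 2.55
shift mm [ 15.3  -17.55 104.2 ] rot [ 0.0048 -0.0037  0.1111]
```

{"op": "move_arm", "data": {"rows": "7 -9 40 0.002 -0.002 0.06;8 -9 40 0.003 -0.002 0.05;0 0 24 0 0 0;0 0 0 0 0 0;0 0 0 0 0 0"}}

```text
time_s: 3.18
ee_pos: [0.5939, -0.1476, 0.202]
eef_rot: [3.137, -0.0, 1.225]
force: [-0.4, -0.1, 0.3]
grip_width: 0.0938
```

```bash
python3 -c "
from h import *
delta([.5955,-.1535,.1255],1.222)
for i in range(3):
  c=cam('wrist');delta([.5955,-.1535,.1255],1.222)
P=cloud(c).reshape(-1,3)
b=P[(abs(P[:,0]-.595)<.04)&(abs(P[:,1]+.153)<.04)&(P[:,2]>.041)&(P[:,2]<.047)];print('big',len(b),cv2.minEnclosingCircle(b[:,:2].astype(np.float32)*1000),np.median(b[:,2]))
"
```

```text
pos [ 0.5939 -0.1476  0.202 ] rpy [ 3.1366e+00 -2.0000e-04  1.2249e+00] F [-0.43 -0.13  0.33] M [0.012 0.022 0.006] gw 0.0938 t 3.175
shift mm [-5.06  3.12 76.53] rot [ 0.005  -0.0002  0.0029]
pos [ 0.5939 -0.1476  0.202 ] rpy [ 3.1365e+00 -2.0000e-04  1.2248e+00] F [ 0.78 -0.03  0.55] M [ 0.04  -0.024 -0.043] gw 0.0939 t 3.225
shift mm [-5.    3.08 76.5 ] rot [ 0.005  -0.0002  0.0028]
pos [ 0.594  -0.1479  0.2019] rpy [ 3.1365e+00 -2.0000e-04  1.2245e+00] F [-0.38 -0.96  0.74] M [0.068 0.045 0.029] gw 0.094 t 3.275
shift mm [-4.79  2.97 76.37] rot [ 0.0051 -0.0002  0.0025]
pos [ 0.594  -0.148   0.2017] rpy [ 3.1366e+00 -2.0000e-04  1.2243e+00] F [-0.25 -0.18 -0.63] M [-0.033 -0.06  -0.048] gw 0.0937 t 3.325
shift mm [-4.64  2.93 76.18] rot [ 0.005  -0.0002  0.0023]
big 2559 ((595.4990844726562, -153.8203887939453), 29.49355697631836) 0.043445531976151947
```

{"op": "move_arm", "data": {"rows": "-3 2 25 0.005 0 0.002;-2 1 20 0 0 0;0 0 15 0 0 0;0 0 0 0 0 0;0 0 0 0 0 0"}}

```text
time_s: 3.95
ee_pos: [0.5963, -0.1543, 0.1424]
eef_rot: [3.137, -0.0, 1.222]
force: [0.2, 0.9, 0.5]
grip_width: 0.0937
```

```bash
python3 -c "
from h import *
delta([.5955,-.1537,.1255],1.222)
c=cam('wrist');cv2.imwrite('pics/wrist2.png',c['color'])
P=cloud(c).reshape(-1,3)
b=P[(abs(P[:,0]-.595)<.04)&(abs(P[:,1]+.153)<.04)&(P[:,2]>.041)&(P[:,2]<.047)];print('big',len(b),cv2.minEnclosingCircle(b[:,:2].astype(np.float32)*1000),np.median(b[:,2]))
"
```

```text
pos [ 0.5963 -0.1543  0.1424] rpy [ 3.1372e+00 -4.0000e-04  1.2222e+00] F [0.24 0.89 0.45] M [-0.041  0.026 -0.033] gw 0.0937 t 3.95
shift mm [ 0.28 -1.   16.85] rot [ 0.0044 -0.0004  0.0002]
big 4181 ((595.3316040039062, -153.55453491210938), 29.236652374267578) 0.043446583995274235
```

View pics/wrist2.png

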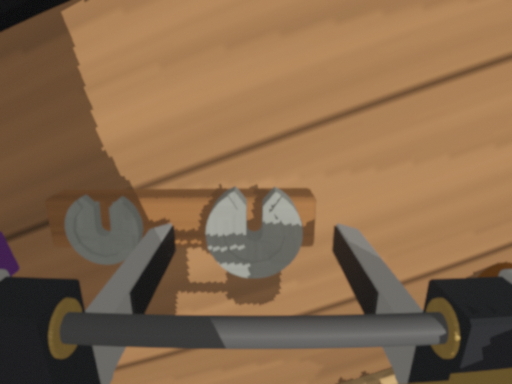

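The weight is centred between the open fingers at (255,232), with its slot perpendicular to the jaw line. Going down and gripping.

{"op": "move_arm", "data": {"rows": "0.3 -0.8 8 0.004 0 0;0 0 8.5 0 0 0;0 0 0 0 0 0"}}

```text
time_s: 4.38
ee_pos: [0.5958, -0.1537, 0.1255]
eef_rot: [3.14, -0.0, 1.222]
force: [-0.8, -0.2, 0.6]
grip_width: 0.0942
```

```bash
python3 -c "
from h import *
delta([.5955,-.1537,.1255],1.222)
"
```

```text
pos [ 0.5958 -0.1537  0.1255] rpy [ 3.1403e+00 -5.0000e-04  1.2222e+00] F [-0.81 -0.16  0.65] M [-0.014 -0.047 -0.052] gw 0.0942 t 4.375
shift mm [-0.1  -0.25 -0.02] rot [ 0.0013 -0.0005  0.0002]
```

{"op": "move_arm", "data": {"rows": "0 0 0 0 0 0;0 0 0 0 0 0;0 0 0 0 0 0;0 0 0 0 0 0;0 0 0 0 0 0;0 0 0 0 0 0", "grip": -1, "newtons": 30}}

```text
time_s: 5.12
ee_pos: [0.5959, -0.1538, 0.1259]
eef_rot: [3.14, -0.0, 1.222]
force: [0.3, 0.2, -0.2]
grip_width: 0.0572
```

{"op": "move_arm", "data": {"rows": "0 0 -5 0 0 0;0 0 -10 0 0 0;0 0 -30 0 0 0;0 0 -40 0 0 0;0 0 -40 0 0 0;0 0 -30 0 0 0;0 0 0 0 0 0;0 0 0 0 0 0"}}

```text
time_s: 6.12
ee_pos: [0.5947, -0.1534, 0.2869]
eef_rot: [-3.142, -0.0, 1.222]
force: [0.0, 1.3, -2.6]
grip_width: 0.0572
```

```bash
cat >> h.py <<'E'
def disc():
    fs=[];c=None
    o=sensors.get_obs();c=cam('wrist');P=cloud(c).reshape(-1,3)
    T=rot(o['eef_rot']);q=(P-o['ee_pos'])@T*1000
    m=(abs(q[:,0])<33)&(abs(q[:,1])<35)&(q[:,2]>60)&(q[:,2]<110)
    return c,q[m]
E
python3 -c "
from h import *
delta([.5955,-.1537,.1255],1.222)
c,q=disc();cv2.imwrite('pics/wrist3.png',c['color']);print(np.histogram(q[:,2],bins=np.arange(60,111,2)))
np.save('q.npy',q)
d=sensors.get_obs();print(d['force'],d['moment'])
"
```

```text
pos [ 0.5947 -0.1534  0.2869] rpy [-3.1415e+00 -4.0000e-04  1.2222e+00] F [ 0.01  1.25 -2.56] M [-0.001 -0.024 -0.019] gw 0.0572 t 6.125
shift mm [-9.0000e-02  8.8000e-01  1.6142e+02] rot [-0.0001 -0.0004  0.0002]
(array([  94,   80,   64,   87,   79,   58,   67,   57,   75,   60, 1319,
       2822, 2551,  360,  143,  129,  137,  126,  111,   38,   10,    0,
          0,    0,    0]), array([ 60,  62,  64,  66,  68,  70,  72,  74,  76,  78,  80,  82,  84,
        86,  88,  90,  92,  94,  96,  98, 100, 102, 104, 106, 108, 110]))
[-0.17794847 -0.61117838 -1.77942468] [ 0.01131715 -0.03848088  0.02879952]
```

View pics/wrist3.png

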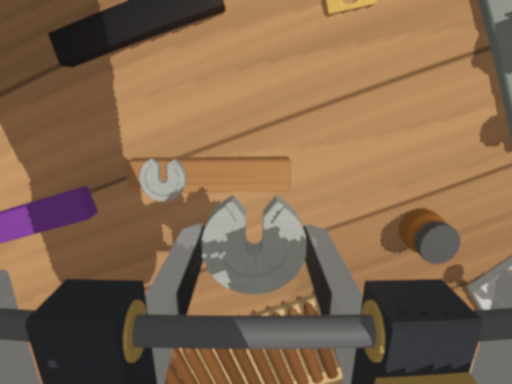

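The weight is lifted level in the grip at (254,245), with its slot opening up the image. The small weight hasn't moved. Next I'll fit its pose in the hand.

```bash
python3 -c "
from h import *
c,q=disc()
r=q[(q[:,2]>79)&(q[:,2]<88)]
rr=np.hypot(r[:,0],r[:,1]);a=r[(rr>20)&(rr<27)]
A=np.c_[a[:,:2],np.ones(len(a))];k=np.linalg.lstsq(A,a[:,2],rcond=None)[0]
for i in range(4):
  e=a[:,2]-A@k;m=abs(e)<1.2;k=np.linalg.lstsq(A[m],a[m,2],rcond=None)[0]
print('plane',k,m.mean())
t=r[abs(r[:,2]-np.c_[r[:,:2],np.ones(len(r))]@k)<1.5]
print(cv2.minEnclosingCircle(t[:,:2].astype(np.float32)), t[:,:2].min(0),t[:,:2].max(0))
# occupancy for slot
n=np.zeros((36,)); 
for y in range(-28,8,3):
  s=q[(abs(q[:,1]-y)<1.0)&(q[:,2]<90)&(q[:,2]>78)]; xs=np.sort(s[:,0]); 
  g=np.diff(xs);i=g.argmax() if len(g) else 0
  if len(g): print(y,len(xs),'gap',xs[i].round(1),xs[i+1].round(1),((xs[i]+xs[i+1])/2).round(2))
"
```

```text
plane [1.27820476e-04 5.36080371e-03 8.22228252e+01] 0.8695809248554913
((-0.04119044542312622, -4.437145233154297), 33.09812545776367) [-32.67925556 -25.58358595] [32.58304105 28.58082347]
-28 10 gap -10.9 12.6 0.83
-25 135 gap -8.7 10.2 0.75
-22 213 gap -6.5 7.7 0.61
-19 268 gap -4.9 6.0 0.55
-16 273 gap -4.9 5.5 0.29
-13 266 gap -4.9 5.4 0.25
-10 363 gap -4.9 5.5 0.28
-7 310 gap -5.0 5.5 0.25
-4 307 gap -5.0 5.5 0.24
-1 294 gap -5.0 5.1 0.05
2 307 gap -1.7 3.4 0.84
5 362 gap -27.9 -27.2 -27.53
```

```bash
python3 -c "
from h import *
from scipy.optimize import least_squares
c,q=disc()
t=q[(abs(q[:,2]-82.3)<1.3)]
b=[]
for x in np.arange(-20,21,2.):
  s=t[abs(t[:,0]-x)<.6]; b.append((x,s[:,1].max()))
b=np.array(b)
f=least_squares(lambda p:np.hypot(b[:,0]-p[0],b[:,1]-p[1])-29,[0,0],loss='soft_l1');print('rim fit r=29',f.x,np.abs(f.fun).max())
f=least_squares(lambda p:np.hypot(b[:,0]-p[0],b[:,1]-p[1])-p[2],[0,0,29],loss='soft_l1');print(f.x)
for x in (-3,-2,-1,0,.5,1,2,3):
  s=q[(abs(q[:,0]-x)<.5)&(q[:,2]<88)&(q[:,2]>78)&(q[:,1]<15)];print(x,s[:,1].min().round(2))
"
```

```text
rim fit r=29 [ 0.35538913 -0.95368267] 0.7100053357475105
[ 0.38728394 -2.66169822 30.57064247]
-3 2.37
-2 3.13
-1 3.76
0 4.21
0.5 3.99
1 3.99
2 3.79
3 3.21
```

{"op": "move_arm", "data": {"rows": "0 0 0 0 0 0.145;0 0 0 0 0 0.145;0 0 0 0 0 0.145;0 0 0 0 0 0.145;0 0 0 0 0 0.145;0 0 0 0 0 0.145;0 0 0 0 0 0.145;0 0 0 0 0 0.145;0 0 0 0 0 0;0 0 0 0 0 0"}}

```text
time_s: 7.52
ee_pos: [0.5935, -0.153, 0.2759]
eef_rot: [-3.136, 0.016, 0.029]
force: [0.2, -0.1, -3.2]
grip_width: 0.0569
```

```bash
python3 -c "
from h import *
delta([.549,.150,.287],.062)
"
```

```text
pos [ 0.5935 -0.153   0.2759] rpy [-3.1356  0.0156  0.0292] F [ 0.16 -0.13 -3.16] M [-0.144  0.062  0.019] gw 0.0569 t 7.525
shift mm [ -35.79 -304.27   -8.77] rot [-0.0062  0.0155 -0.0329]
```

{"op": "move_arm", "data": {"rows": "-4 -20 -6 -0.003 0.008 -0.02;-4 -35 -5 -0.003 0.008 -0.013;-4 -38 -1 0 0 0;-5 -38 -1 0 0 0;-5 -38 -1 0 0 0;-5 -38 -1 0 0 0;-5 -38 -1 0 0 0;-4 -35 -1 0 0 0;0 -15 0 0 0 0;0 0 0 0 0 0;0 0 0 0 0 0"}}

```text
time_s: 8.9
ee_pos: [0.531, 0.1543, 0.297]
eef_rot: [-3.14, -0.007, 0.09]
force: [0.1, -0.1, -3.1]
grip_width: 0.0573
```

```bash
python3 -c "
from h import *
delta([.549,.150,.287],.062)
c,q=disc();cv2.imwrite('pics/wrist4.png',c['color'])
"
```

```text
pos [0.531  0.1543 0.297 ] rpy [-3.1404 -0.0071  0.09  ] F [ 0.08 -0.06 -3.09] M [-0.125  0.085 -0.045] gw 0.0573 t 8.9
shift mm [17.5   5.94 10.07] rot [-0.0013 -0.0071  0.028 ]
```

View pics/wrist4.png

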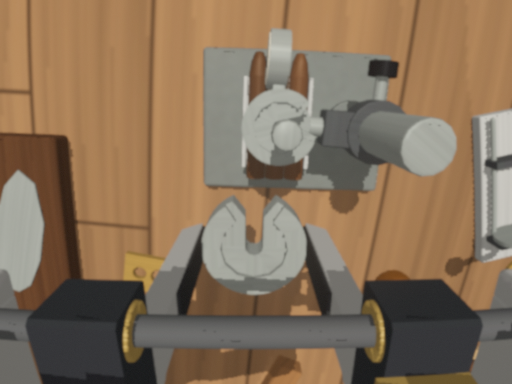

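The wrist view shows the tester: knob at (287,135), lower weight around (278,127), column top at (428,143). The held weight is at (254,245) with its slot facing the stem. I'll measure the stem from this closer view.

{"op": "move_arm", "data": {"rows": "9 3 4 -0.001 -0.004 0.014;9 3 4 0 -0.003 0.014;0 0 2 0 0 0;0 0 0 0 0 0;0 0 0 0 0 0"}}

```text
time_s: 9.57
ee_pos: [0.5515, 0.1473, 0.2856]
eef_rot: [3.142, 0.001, 0.057]
force: [0.2, 0.6, -2.4]
grip_width: 0.0575
```

```bash
python3 -c "
from h import *
from scipy.optimize import least_squares
delta([.549,.150,.287],.062)
c=cam('wrist');P=cloud(c).reshape(-1,3);cv2.imwrite('pics/wrist5.png',c['color'])
m=(abs(P[:,0]-.58)<.13)&(abs(P[:,1]-.21)<.12)
k=P[m&(P[:,2]>.192)&(P[:,2]<.2)&(P[:,0]<.58)&(P[:,1]>.19)];print('knob',len(k),np.median(k,0),cv2.minEnclosingCircle(k[:,:2].astype(np.float32)*1000))
k=P[m&(P[:,2]>.188)&(P[:,2]<.196)&(P[:,0]>.59)];print('col top',len(k),np.median(k,0),cv2.minEnclosingCircle(k[:,:2].astype(np.float32)*1000))
k=P[m&(P[:,2]>.142)&(P[:,2]<.148)&(P[:,0]<.59)&(P[:,1]>.18)];print('lw top',len(k),np.median(k,0),cv2.minEnclosingCircle(k[:,:2].astype(np.float32)*1000))
col=k
f=least_squares(lambda p:np.minimum(0,.027-np.hypot(*(k[:,:2]-p).T)),[.545,.215]);print('lw',f.x)
k=P[m&(P[:,2]>.150)&(P[:,2]<.182)&(P[:,0]<.58)&(P[:,1]>.195)];print('stem',len(k),np.median(k,0),k.min(0),k.max(0))
k=P[m&(P[:,2]>.014)&(P[:,2]<.022)];r=cv2.minAreaRect(k[:,:2].astype(np.float32)*1000);print('base',r)
"
```

```text
pos [0.5515 0.1473 0.2856] rpy [3.1416e+00 1.5000e-03 5.6700e-02] F [ 0.2   0.57 -2.39] M [-0.074  0.011  0.028] gw 0.0575 t 9.575
shift mm [-2.33 -2.87 -1.37] rot [ 0.      0.0015 -0.0053]
knob 914 [0.54440561 0.21663445 0.19587221] ((544.3258056640625, 216.39517211914062), 8.953752517700195)
col top 3261 [0.62798894 0.21777034 0.19202216] ((629.2219848632812, 217.34605407714844), 18.032817840576172)
lw top 3254 [0.53985104 0.21525043 0.14490624] ((544.185791015625, 216.18572998046875), 27.117319107055664)
lw [0.54420638 0.21625273]
  return _methods._mean(a, axis=axis, dtype=dtype,
  ret = um.true_divide(
Traceback (most recent call last):
ValueError: zero-size array to reduction operation minimum which has no identity
```

```bash
python3 -c "
from h import *
delta([.5474,.1586,.256],.06)
"
```

```text
pos [0.5515 0.1473 0.2856] rpy [3.1416e+00 1.4000e-03 5.6800e-02] F [ 0.24 -0.31 -3.2 ] M [-0.09   0.078 -0.07 ] gw 0.0575 t 9.625
shift mm [ -3.39 -11.54  29.64] rot [ 0.      0.0014 -0.0032]
```

{"op": "move_arm", "data": {"rows": "-2 0 10 0 0 -0.003;-1.5 0 10 0 0 0;0 -6 9 0 0 0;0 -4 0 0 0 0;0 0 0 0 0 0;0 0 0 0 0 0;0 0 0 0 0 0"}}

```text
time_s: 10.5
ee_pos: [0.5467, 0.1582, 0.2547]
eef_rot: [-3.142, 0.001, 0.061]
force: [-0.3, 0.6, -2.6]
grip_width: 0.0574
```

```bash
python3 -c "
from h import *
delta([.5474,.1586,.256],.06)
c=cam('wrist');P=cloud(c).reshape(-1,3);cv2.imwrite('pics/wrist6.png',c['color'])
m=(abs(P[:,0]-.58)<.13)&(abs(P[:,1]-.21)<.12)
k=P[m&(P[:,2]>.192)&(P[:,2]<.2)&(P[:,0]<.58)&(P[:,1]>.2)];print('knob',len(k),np.median(k,0),cv2.minEnclosingCircle(k[:,:2].astype(np.float32)*1000))
k=P[m&(P[:,2]>.188)&(P[:,2]<.196)&(P[:,0]>.59)];print('col top',len(k),np.median(k,0),cv2.minEnclosingCircle(k[:,:2].astype(np.float32)*1000))
"
```

```text
pos [0.5467 0.1582 0.2547] rpy [-3.1416e+00  1.2000e-03  6.0900e-02] F [-0.29  0.64 -2.64] M [-0.102  0.061 -0.018] gw 0.0574 t 10.5
shift mm [ 0.68 -0.34 -1.27] rot [-0.      0.0012  0.0009]
knob 1256 [0.5443052  0.2168311  0.19584891] ((544.3095703125, 216.2223358154297), 8.963957786560059)
col top 4351 [0.62774251 0.21801036 0.19194665] ((629.141845703125, 217.24520874023438), 18.054033279418945)
```

View pics/wrist6.png

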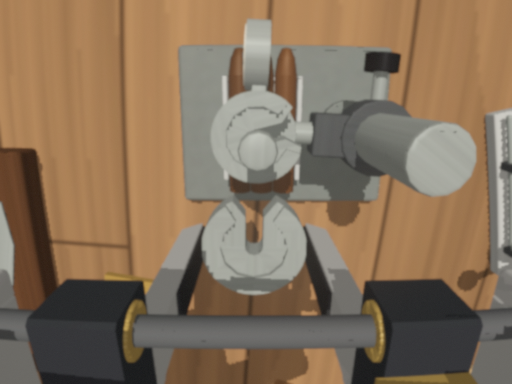

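{"op": "move_arm", "data": {"rows": "0.7 -3 0 0 0.001 0.001;0 -5 0 0 0 0;0 -5 0 0 0 0;0 -5 0 0 0 0;0 -4 0 0 0 0;0 -3 0 0 0 0;0 0 0 0 0 0;0 0 0 0 0 0"}}

```text
time_s: 11.55
ee_pos: [0.5459, 0.1852, 0.2549]
eef_rot: [-3.141, -0.0, 0.06]
force: [0.2, -0.1, -2.6]
grip_width: 0.0572
```

```bash
cat >> h.py <<'E'
STEM=np.array([.5443,.2162])
def rel(off=(.3,-.8)):
    # stem position in disc frame (tool axes, mm), disc z
    o=sensors.get_obs();T=rot(o['eef_rot'])
    d=T.T@np.r_[STEM-o['ee_pos'][:2],0]*1000
    Ft=T.T@o['force']
    print('stem-from-disc tool x,y mm',(d[:2]-off).round(2),'disc z',(o['ee_pos'][2]-.0902).round(4),'Ftool',Ft.round(2),'M',o['moment'].round(3),'rpy',np.array(o['eef_rot']).round(4),'t',o['time_s'])
E
python3 -c "
from h import *
rel()
c,q=disc();cv2.imwrite('pics/wrist7.png',c['color'])
"
```

```text
stem-from-disc tool x,y mm [ -0.05 -30.29] disc z 0.1647 Ftool [0.19 0.1  2.61] M [ 0.022  0.035 -0.005] rpy [-3.1415e+00 -2.0000e-04  6.0000e-02] t 11.55
```

View pics/wrist7.png

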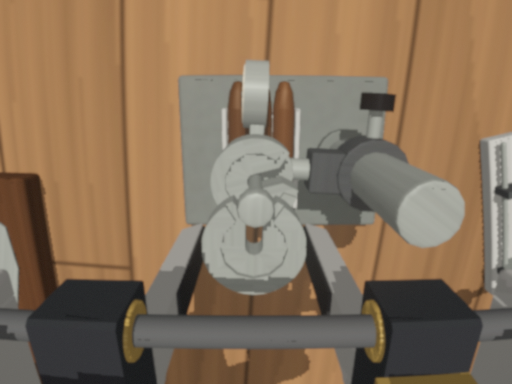

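The stem is lined up with the slot mouth (knob at 255,207, slot below it at 254,243), and there is no contact force. Advancing slowly.

{"op": "move_arm", "data": {"rows": "0 -3 0 0 0 0;0 -3 0 0 0 0;0 -3 0 0 0 0;0 -3 0 0 0 0;0 -2 0 0 0 0;0 0 0 0 0 0"}}

```text
time_s: 12.35
ee_pos: [0.545, 0.2001, 0.2549]
eef_rot: [-3.141, -0.0, 0.06]
force: [-0.3, 0.1, -1.9]
grip_width: 0.057
```

```bash
python3 -c "
from h import *
rel()"
```

```text
stem-from-disc tool x,y mm [ -0.08 -15.36] disc z 0.1647 Ftool [-0.34 -0.08  1.9 ] M [-0.037  0.054 -0.006] rpy [-3.1414e+00 -3.0000e-04  5.9700e-02] t 12.35
```

{"op": "move_arm", "data": {"rows": "0 -1.5 0 0 0 0;0 -1.5 0 0 0 0;0 -1.5 0 0 0 0;0 0 0 0 0 0"}}

```text
time_s: 12.85
ee_pos: [0.5448, 0.2047, 0.2549]
eef_rot: [-3.141, -0.0, 0.06]
force: [-0.3, 0.5, -2.2]
grip_width: 0.0572
```

{"op": "move_arm", "data": {"rows": "0 -1.5 0 0 0 0;0 -1.5 0 0 0 0;0 -1 0 0 0 0;0 0 0 0 0 0"}}

```text
time_s: 13.35
ee_pos: [0.5445, 0.209, 0.2549]
eef_rot: [-3.141, -0.0, 0.06]
force: [0.8, -0.4, -3.6]
grip_width: 0.0568
```

```bash
python3 -c "
from h import *
rel()"
```

```text
stem-from-disc tool x,y mm [-0.09 -6.38] disc z 0.1647 Ftool [0.74 0.43 3.62] M [-0.104  0.07   0.005] rpy [-3.1414e+00 -2.0000e-04  5.9600e-02] t 13.35
```

{"op": "move_arm", "data": {"rows": "0 -1.2 0 0 0 0;0 -1.2 0 0 0 0;0 -1.2 0 0 0 0;0 0 0 0 0 0"}}

```text
time_s: 13.85
ee_pos: [0.5443, 0.2128, 0.2549]
eef_rot: [-3.142, -0.0, 0.06]
force: [0.2, -0.2, -2.2]
grip_width: 0.0575
```

{"op": "move_arm", "data": {"rows": "0 -0.8 0 0 0 0;0 0 0 0 0 0;0 0 0 0 0 0"}}

```text
time_s: 14.22
ee_pos: [0.5442, 0.2137, 0.2549]
eef_rot: [-3.141, -0.0, 0.06]
force: [0.6, -0.3, -3.4]
grip_width: 0.0573
```

```bash
python3 -c "
from h import *
rel()"
```

```text
stem-from-disc tool x,y mm [-0.09 -1.72] disc z 0.1647 Ftool [0.61 0.34 3.39] M [-0.085  0.005  0.003] rpy [-3.1414e+00 -2.0000e-04  5.9500e-02] t 14.225
```

{"op": "move_arm", "data": {"rows": "0 -0.6 0 0 0 0;0 0 0 0 0 0"}}

```text
time_s: 14.48
ee_pos: [0.5442, 0.2143, 0.2549]
eef_rot: [-3.141, -0.0, 0.06]
force: [-0.4, -1.1, -2.5]
grip_width: 0.0572
```

{"op": "move_arm", "data": {"rows": "0 -0.6 0 0 0 0;0 0 0 0 0 0"}}

```text
time_s: 14.72
ee_pos: [0.5442, 0.2149, 0.2549]
eef_rot: [-3.142, -0.0, 0.06]
force: [0.1, 0.3, -2.7]
grip_width: 0.0572
```

{"op": "move_arm", "data": {"rows": "0 -0.5 0 0 0 0;0 0 0 0 0 0"}}

```text
time_s: 14.98
ee_pos: [0.5441, 0.2154, 0.2549]
eef_rot: [-3.142, -0.0, 0.059]
force: [0.2, -0.1, -2.8]
grip_width: 0.0569
```

{"op": "move_arm", "data": {"rows": "0 -0.5 0 0 0 0;0 0 0 0 0 0"}}

```text
time_s: 15.22
ee_pos: [0.5441, 0.216, 0.2549]
eef_rot: [-3.142, -0.0, 0.059]
force: [0.3, -0.9, -2.1]
grip_width: 0.0572
```

```bash
python3 -c "
from h import *
rel()"
```

```text
stem-from-disc tool x,y mm [-0.09  0.59] disc z 0.1647 Ftool [0.27 0.94 2.07] M [-0.036  0.107  0.014] rpy [-3.1415e+00 -1.0000e-04  5.9500e-02] t 15.225
```

{"op": "move_arm", "data": {"rows": "0 -0.4 0 0 0 0;0 0 0 0 0 0"}}

```text
time_s: 15.48
ee_pos: [0.5442, 0.2163, 0.2549]
eef_rot: [3.141, -0.0, 0.059]
force: [0.6, 0.4, -2.6]
grip_width: 0.0571
```

{"op": "move_arm", "data": {"rows": "0 -0.4 0 0 0 0;0 0 0 0 0 0"}}

```text
time_s: 15.72
ee_pos: [0.5443, 0.2164, 0.2549]
eef_rot: [3.141, -0.001, 0.059]
force: [0.7, 0.1, -2.2]
grip_width: 0.0568
```

{"op": "move_arm", "data": {"rows": "0 -0.4 0 0 0 0;0 0 0 0 0 0"}}

```text
time_s: 15.98
ee_pos: [0.5443, 0.2166, 0.2549]
eef_rot: [3.14, -0.0, 0.059]
force: [0.8, -1.8, -2.0]
grip_width: 0.057
```

Contact felt: the advance stalls at TCP y≈0.2163, with about 1–2 N pushing back. That is the slot end, and it agrees with the visual estimate to about 0.25 mm. I'll back off to centre and start the turn in small steps.

{"op": "move_arm", "data": {"rows": "0 1.2 0 0 0 0;0 0 0 0.001 0 0;0 0 0 0 0 0"}}

```text
time_s: 16.35
ee_pos: [0.5442, 0.2158, 0.2549]
eef_rot: [-3.141, -0.0, 0.059]
force: [-0.8, 0.8, -3.9]
grip_width: 0.057
```

```bash
python3 -c "
from h import *
rel()"
```

```text
stem-from-disc tool x,y mm [-0.14  0.42] disc z 0.1647 Ftool [-0.79 -0.86  3.91] M [-0.072  0.051 -0.018] rpy [-3.1406e+00 -2.0000e-04  5.9300e-02] t 16.35
```

{"op": "move_arm", "data": {"rows": "0 0 0 0 0 -0.05;0 0 0 0 0 -0.05;0 0 0 0 0 0"}}

```text
time_s: 16.73
ee_pos: [0.5441, 0.216, 0.255]
eef_rot: [-3.14, -0.0, 0.162]
force: [0.3, -0.1, -2.5]
grip_width: 0.0573
```

```bash
python3 -c "
from h import *
rel()"
```

```text
stem-from-disc tool x,y mm [-0.09  0.65] disc z 0.1648 Ftool [0.27 0.12 2.53] M [-0.202 -0.043  0.033] rpy [-3.1403e+00 -4.0000e-04  1.6190e-01] t 16.725
```

```bash
cat >> h.py <<'E'
def vis(name=None):
    o=sensors.get_obs();T=rot(o['eef_rot']);c=cam('wrist')
    if name: cv2.imwrite('pics/'+name,c['color'])
    P=cloud(c).reshape(-1,3)
    k=P[(np.hypot(P[:,0]-STEM[0],P[:,1]-STEM[1])<.018)&(P[:,2]>.190)&(P[:,2]<.1995)]
    if len(k)<100: print('few',len(k));return
    zt=np.median(k[:,2])
    (x,y),r=cv2.minEnclosingCircle(k[:,:2].astype(np.float32)*1000)
    t=T.T@(np.array([x/1000,y/1000,zt])-o['ee_pos'])*1000
    print('VIS knob world',round(x,1),round(y,1),'r',round(r,2),'n',len(k),'ztop',zt.round(4),'rel to slot centre (tool)',(t[:2]-[.3,-1.05]).round(2))
E
python3 -c "
from h import *
vis('w8.png');rel((.3,-1.05))"
```

```text
VIS knob world 544.3 216.7 r 9.0 n 999 ztop 0.1957 rel to slot centre (tool) [-0.04  0.5 ]
stem-from-disc tool x,y mm [-0.11  0.88] disc z 0.1648 Ftool [-0.26  0.75  2.58] M [-0.132 -0.039 -0.037] rpy [-3.1404e+00 -4.0000e-04  1.6120e-01] t 16.775
```

{"op": "move_arm", "data": {"rows": "0 1 0 0 0 0;0 0 0 0 0 -0.05;0 0 0 0 0 -0.05;0 0 0 0 0 -0.05;0 0 0 0 0 0"}}

```text
time_s: 17.4
ee_pos: [0.5442, 0.215, 0.2549]
eef_rot: [-3.14, -0.0, 0.311]
force: [-0.1, -0.2, -2.6]
grip_width: 0.0572
```

```bash
python3 -c "
from h import *
vis('w9.png');rel((.3,-1.05))"
```

```text
VIS knob world 544.2 217.0 r 8.89 n 1003 ztop 0.1956 rel to slot centre (tool) [ 0.3  -0.85]
stem-from-disc tool x,y mm [ 0.18 -0.09] disc z 0.1647 Ftool [-0.79  1.23  3.1 ] M [-0.05   0.033  0.028] rpy [-3.140e+00 -3.000e-04  3.107e-01] t 17.45
```

View pics/w9.png

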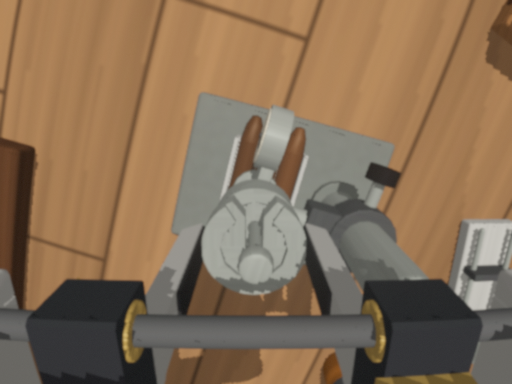

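The knob sits at (254,263) over the slot's inner end. The turn is under way with no contact forces.

{"op": "move_arm", "data": {"rows": "0.2 -0.3 0 0 0 -0.05;0 0 0 0 0 -0.05;0 0 0 0 0 -0.05;0 0 0 0 0 -0.05;0 0 0 0 0 -0.05;0 0 0 0 0 -0.05;0 0 0 0 0 0"}}

```text
time_s: 18.32
ee_pos: [0.5443, 0.2153, 0.2549]
eef_rot: [-3.14, -0.001, 0.609]
force: [-0.2, 0.1, -2.2]
grip_width: 0.0569
```

```bash
python3 -c "
from h import *
vis();rel((.3,-1.05))"
```

```text
VIS knob world 544.2 216.5 r 8.98 n 1005 ztop 0.1957 rel to slot centre (tool) [0.3  0.11]
stem-from-disc tool x,y mm [0.26 0.36] disc z 0.1647 Ftool [-0.03 -0.59  3.19] M [ 0.004  0.002 -0.001] rpy [-3.1399e+00 -8.0000e-04  6.0830e-01] t 18.375
```

{"op": "move_arm", "data": {"rows": "0.2 0.2 0 0 0 -0.05;0 0 0 0 0 -0.05;0 0 0 0 0 -0.05;0 0 0 0 0 -0.05;0 0 0 0 0 -0.05;0 0 0 0 0 -0.05;0 0 0 0 0 0"}}

```text
time_s: 19.25
ee_pos: [0.5445, 0.2152, 0.2549]
eef_rot: [-3.14, -0.001, 0.904]
force: [0.5, -0.3, -2.9]
grip_width: 0.0572
```

```bash
python3 -c "
from h import *
vis();rel((.3,-1.05))"
```

```text
VIS knob world 543.9 216.6 r 8.99 n 999 ztop 0.1957 rel to slot centre (tool) [ 0.36 -0.16]
stem-from-disc tool x,y mm [0.33 0.28] disc z 0.1647 Ftool [-0.43  0.07  3.2 ] M [-0.014  0.039  0.031] rpy [-3.140e+00 -1.300e-03  9.035e-01] t 19.3
```

{"op": "move_arm", "data": {"rows": "0.3 0 0 0 0 -0.05;0 0 0 0 0 -0.05;0 0 0 0 0 -0.05;0 0 0 0 0 -0.05;0 0 0 0 0 -0.05;0 0 0 0 0 -0.05;0 0 0 0 0 0"}}

```text
time_s: 20.18
ee_pos: [0.5447, 0.2155, 0.2549]
eef_rot: [-3.14, -0.002, 1.198]
force: [0.4, 0.1, -2.6]
grip_width: 0.0571
```

```bash
python3 -c "
from h import *
vis();rel((.3,-1.05))"
```

```text
VIS knob world 544.2 216.3 r 9.0 n 1006 ztop 0.1957 rel to slot centre (tool) [0.17 0.4 ]
stem-from-disc tool x,y mm [0.24 0.39] disc z 0.1647 Ftool [-0.72  0.91  2.29] M [ 0.015 -0.028  0.009] rpy [-3.1404e+00 -1.7000e-03  1.1978e+00] t 20.225
```

{"op": "move_arm", "data": {"rows": "0.2 0.4 0 0 0 -0.05;0 0 0 0 0 -0.05;0 0 0 0 0 -0.05;0 0 0 0 0 -0.05;0 0 0 0 0 -0.05;0 0 0 0 0 -0.05;0 0 0 0 0 -0.05;0 0 0 0 0 -0.05;0 0 0 0 0 -0.04;0 0 0 0 0 0"}}

```text
time_s: 21.48
ee_pos: [0.5452, 0.2155, 0.2549]
eef_rot: [-3.141, -0.002, 1.631]
force: [-0.0, 0.9, -3.3]
grip_width: 0.057
```

```bash
python3 -c "
from h import *
vis('w10.png');rel((.3,-1.05))"
```

```text
VIS knob world 544.0 216.3 r 9.0 n 1010 ztop 0.1957 rel to slot centre (tool) [ 0.39 -0.05]
stem-from-disc tool x,y mm [0.44 0.22] disc z 0.1647 Ftool [-0.65  0.27  2.44] M [ 0.023 -0.004  0.005] rpy [-3.1412e+00 -2.1000e-03  1.6303e+00] t 21.525
```

View pics/w10.png

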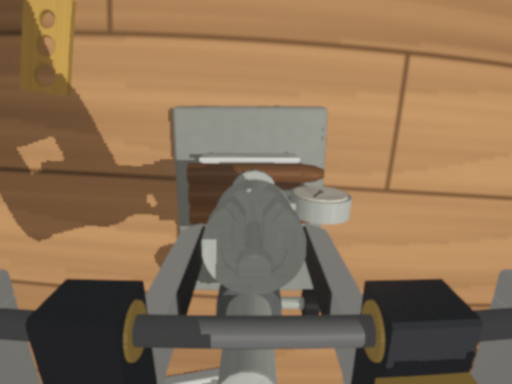

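The base edges run parallel to the image axes and the dial gauge at (322,203) is clear of the fingers. So the slot now faces the front, toward the top of the picture. Next I'll centre and lower by feel.

{"op": "move_arm", "data": {"rows": "0.4 0 1.5 0 -0.002 0;0 0 1.5 0 0 0;0 0 1.5 0 0 0;0 0 1.5 0 0 0;0 0 0 0 0 0"}}

```text
time_s: 22.15
ee_pos: [0.5451, 0.216, 0.2483]
eef_rot: [-3.141, 0.0, 1.627]
force: [-0.6, -0.6, -3.0]
grip_width: 0.057
```

```bash
python3 -c "
from h import *
vis();rel((.3,-1.05))"
```

```text
VIS knob world 543.9 216.2 r 8.96 n 1106 ztop 0.1957 rel to slot centre (tool) [ 0.02 -0.1 ]
stem-from-disc tool x,y mm [-0.01  0.24] disc z 0.1582 Ftool [-0.47 -0.03  2.49] M [ 0.01  -0.022 -0.002] rpy [-3.1411e+00  1.0000e-04  1.6274e+00] t 22.2
```

{"op": "move_arm", "data": {"rows": "0 0 0.8 0 0 0;0 0 0.8 0 0 0;0 0 0 0 0 0"}}

```text
time_s: 22.58
ee_pos: [0.5451, 0.216, 0.2467]
eef_rot: [-3.141, 0.0, 1.627]
force: [-0.0, 0.3, -2.6]
grip_width: 0.0573
```

{"op": "move_arm", "data": {"rows": "0 0 0.6 0 0 0;0 0 0 0 0 0"}}

```text
time_s: 22.82
ee_pos: [0.5451, 0.216, 0.2461]
eef_rot: [-3.141, 0.0, 1.627]
force: [-0.3, 0.3, -2.8]
grip_width: 0.0571
```

{"op": "move_arm", "data": {"rows": "0 0 0.6 0 0 0;0 0 0 0 0 0"}}

```text
time_s: 23.08
ee_pos: [0.5452, 0.2159, 0.2455]
eef_rot: [-3.141, 0.0, 1.627]
force: [0.2, -0.5, -3.0]
grip_width: 0.0575
```

{"op": "move_arm", "data": {"rows": "0 0 0.6 0 0 0;0 0 0 0 0 0"}}

```text
time_s: 23.32
ee_pos: [0.5452, 0.2159, 0.2449]
eef_rot: [-3.141, 0.0, 1.627]
force: [0.3, -0.5, -3.2]
grip_width: 0.0573
```

```bash
python3 -c "
from h import *
vis();rel((.3,-1.05))"
```

```text
VIS knob world 543.8 215.9 r 9.12 n 1167 ztop 0.1958 rel to slot centre (tool) [-0.31 -0.32]
stem-from-disc tool x,y mm [-0.02  0.2 ] disc z 0.1547 Ftool [-0.74 -0.27  2.32] M [-0.004  0.01   0.056] rpy [-3.1414 -0.      1.6273] t 23.375
```

There's no force at the perch height, so the spigot is entering the recess. Continuing down.

{"op": "move_arm", "data": {"rows": "0 0 0.5 0 0 0;0 0 0 0 0 0"}}

```text
time_s: 23.62
ee_pos: [0.5452, 0.216, 0.2444]
eef_rot: [-3.141, 0.0, 1.627]
force: [-0.0, -0.2, -3.5]
grip_width: 0.0574
```

{"op": "move_arm", "data": {"rows": "0 0 0.5 0 0 0;0 0 0 0 0 0"}}

```text
time_s: 23.88
ee_pos: [0.5452, 0.2159, 0.2438]
eef_rot: [-3.141, 0.0, 1.627]
force: [0.5, 0.2, -3.3]
grip_width: 0.0574
```

{"op": "move_arm", "data": {"rows": "0 0 0.5 0 0 0;0 0 0 0 0 0"}}

```text
time_s: 24.12
ee_pos: [0.5452, 0.216, 0.2433]
eef_rot: [-3.141, -0.0, 1.627]
force: [-0.1, -0.7, -2.1]
grip_width: 0.0575
```

{"op": "move_arm", "data": {"rows": "0 0 0.4 0 0 0;0 0 0 0 0 0"}}

```text
time_s: 24.38
ee_pos: [0.5452, 0.216, 0.2431]
eef_rot: [3.141, -0.0, 1.627]
force: [-1.0, -0.3, -2.0]
grip_width: 0.0575
```

```bash
python3 -c "
from h import *
vis();rel((.3,-1.05))"
```

```text
VIS knob world 543.8 216.3 r 9.02 n 1179 ztop 0.1954 rel to slot centre (tool) [ 0.05 -0.34]
stem-from-disc tool x,y mm [-0.02  0.16] disc z 0.1529 Ftool [ 0.07 -0.08  1.5 ] M [ 0.01  -0.032 -0.024] rpy [ 3.1415e+00 -1.0000e-04  1.6273e+00] t 24.425
```

Contact is at disc z≈0.153, which is the seated height, and the load is starting to transfer. I'll lower a little more until the tester carries the weight.

{"op": "move_arm", "data": {"rows": "0 0 0.5 0 0 0;0 0 0 0 0 0"}}

```text
time_s: 24.68
ee_pos: [0.5453, 0.216, 0.2427]
eef_rot: [3.141, -0.0, 1.627]
force: [-0.0, -0.1, -1.1]
grip_width: 0.0571
```

{"op": "move_arm", "data": {"rows": "0 0 0.4 0 0 0;0 0 0 0 0 0"}}

```text
time_s: 24.92
ee_pos: [0.5453, 0.216, 0.2425]
eef_rot: [3.141, -0.0, 1.627]
force: [-0.9, 0.2, -0.8]
grip_width: 0.0574
```

```bash
python3 -c "
from h import *
vis();rel((.3,-1.05))"
```

```text
VIS knob world 544.0 216.4 r 9.18 n 1168 ztop 0.1949 rel to slot centre (tool) [ 0.13 -0.21]
stem-from-disc tool x,y mm [-0.06  0.07] disc z 0.1523 Ftool [ 0.15 -0.19 -0.16] M [-0.029  0.084  0.002] rpy [ 3.1409e+00 -3.0000e-04  1.6273e+00] t 24.975
```

{"op": "move_arm", "data": {"rows": "0 0 0.4 0 0 0;0 0 0 0 0 0", "newtons": 6}}

```text
time_s: 25.22
ee_pos: [0.5453, 0.216, 0.2422]
eef_rot: [3.141, -0.0, 1.627]
force: [-0.9, 0.6, 0.6]
grip_width: 0.0578
```

{"op": "move_arm", "data": {"rows": "0 0 0 0 0 0;0 0 0 0 0 0;0 0 0 0 0 0;0 0 0 0 0 0;0 0 0 0 0 0;0 0 0 0 0 0", "grip": 0.6}}

```text
time_s: 25.98
ee_pos: [0.5455, 0.2161, 0.2424]
eef_rot: [3.14, -0.0, 1.627]
force: [-0.9, 0.4, -0.3]
grip_width: 0.0754
```

```bash
python3 -c "
from h import *
vis('w11.png');rel((.3,-1.05))
c,q=disc();print(len(q))
r=q[(q[:,2]>76)&(q[:,2]<95)];rr=np.hypot(r[:,0],r[:,1]);a=r[(rr>20)&(rr<27)]
A=np.c_[a[:,:2],np.ones(len(a))];k=np.linalg.lstsq(A,a[:,2],rcond=None)[0]
for i in range(5):
  e=a[:,2]-A@k;m=abs(e)<1.;k=np.linalg.lstsq(A[m],a[m,2],rcond=None)[0]
print('rim plane',k,m.mean(),'centre z',sensors.get_obs()['ee_pos'][2]-k[2]/1000-.008)"
```

```text
VIS knob world 543.7 216.2 r 9.08 n 1150 ztop 0.1947 rel to slot centre (tool) [-0.04 -0.75]
stem-from-disc tool x,y mm [-0.08 -0.1 ] disc z 0.1522 Ftool [0.85 0.15 0.29] M [ 0.049 -0.011  0.024] rpy [ 3.1401e+00 -4.0000e-04  1.6273e+00] t 26.025
7410
rim plane [-7.46599061e-04  3.63899540e-03  8.23420239e+01] 0.7811986863711001 centre z 0.15204928190306238
```

View pics/w11.png

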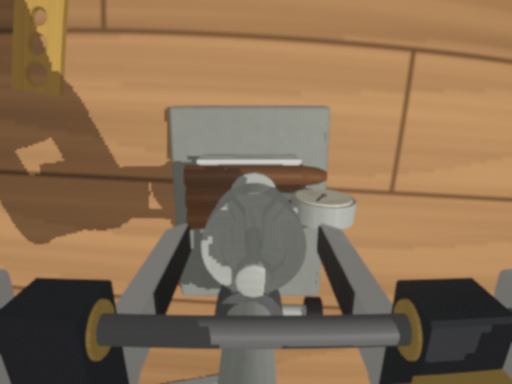

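Released: the weight rests level at (253,240), centre at about 152.0 mm, and the fingers are clear on both sides. Retreating straight up.

{"op": "move_arm", "data": {"rows": "0 0 -3 0 0 0;0 0 -6 0 0 0;0 0 -12 0 0 0;0 0 -25 0 0 0;0 0 -35 0 0 0;0 0 -35 0 0 0;0 0 -20 0 0 0;0 0 0 0 0 0;0 0 0 0 0 0"}}

```text
time_s: 27.2
ee_pos: [0.5446, 0.2158, 0.3873]
eef_rot: [3.137, -0.001, 1.627]
force: [-0.0, 0.0, -0.1]
grip_width: 0.0752
```

```bash
python3 - <<'E'
from h import *
delta([0,0,0],0)
c=cam('wrist');cv2.imwrite('pics/w12.png',c['color']);P=cloud(c)
s=cam('side');a=cam('scene')
cv2.imwrite('pics/fin.png',np.hstack([cv2.resize(a['color'][130:250,320:430],(400,436),interpolation=cv2.INTER_CUBIC),cv2.resize(s['color'][80:180,175:267],(400,436),interpolation=cv2.INTER_CUBIC)]))
Q=P.reshape(-1,3)
m=np.hypot(Q[:,0]-.5443,Q[:,1]-.2162)<.034
k=Q[m&(Q[:,2]>.156)&(Q[:,2]<.164)];print('disc',len(k),cv2.minEnclosingCircle(k[:,:2].astype(np.float32)*1000))
rr=np.hypot(k[:,0]-.5443,k[:,1]-.2162);b=k[(rr>.020)&(rr<.028)]
A=np.c_[b[:,:2]-STEM,np.ones(len(b))];x=np.linalg.lstsq(A,b[:,2],rcond=None)[0]
for i in range(5):
  e=b[:,2]-A@x;mm=abs(e)<.001;x=np.linalg.lstsq(A[mm],b[mm,2],rcond=None)[0]
print('tilt',x[:2],'centre z',x[2]-.008)
# slot direction: angles at r=.022 lacking top points
ang=np.degrees(np.arctan2(k[:,1]-.2162,k[:,0]-.5443))%360
h=np.histogram(ang[(rr>.019)&(rr<.026)],bins=np.arange(0,361,10))[0];print(h)
E
```

```text
pos [0.5446 0.2158 0.3873] rpy [ 3.1372e+00 -1.2000e-03  1.6273e+00] F [-0.01  0.01 -0.15] M [-0.024  0.004 -0.001] gw 0.0752 t 27.2
shift mm [-185.14 -557.65  384.61] rot [ 0.0024 -0.0045  1.6273]
disc 2001 ((544.760986328125, 216.53871154785156), 29.118478775024414)
tilt [0.00308349 0.00061251] centre z 0.1521927739785982
[26 27 27 31 25 26 28 26 29 28 28 29 28 30 29 27  3  0  0  0 17 32 28 28
 30 29 26 28 26 28 27 26 26 26 26 24]
```

View pics/w12.png

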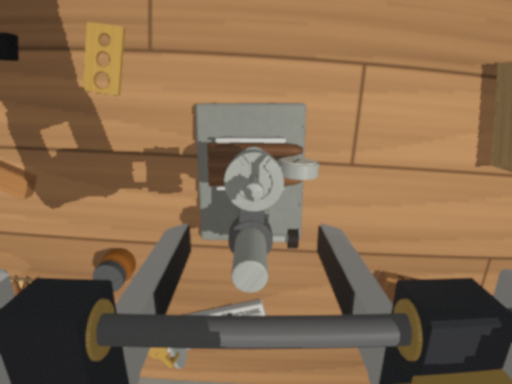

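View pics/fin.png

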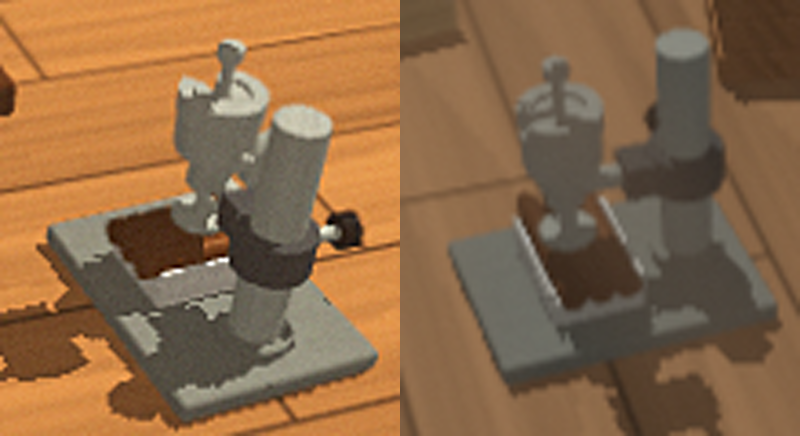

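All pictures agree. The weight is on the stem at wrist (254,181), level, with its slot opening toward the front at about 182°. The gauge plate (104,58) and jar (113,266) are undisturbed, and the gripper is clear. Handing in.

```bash
python3 -c "
from h import *
print(ctrl.hand_in())"
```

```text
the job is handed in; nothing more can be done
None
```

I put the larger weight on the tester's stem, turned its slot to the front, seated it in the recess and handed the job in at about 27 s.

**How it went:** I gripped it across its slot and slid it onto the stem from the side, below the knob. I felt the slot's end at about 1–2 N, backed off to centre, and turned it 90° while it was held clear above the lower weight. It then went down in steps of 0.5 mm or less until the tester carried it, and I released it with almost no load on the hand. No force reading went more than about 2 N beyond the weight itself.

**Last checks:**
- **Height and level:** the centre is about 152.1 mm above the bench, tilted about 0.2°. There was no sign of the spigot perching on the rim.
- **Position:** it is centred within about 0.6 mm of the stem, roughly 6 mm from the tester's nominal axis.
- **Slot:** it opens at about 182–183° in the world frame, against about 183.5° for the tester's front.
- **Gripper:** it is clear and reads no force.

**Not fully checked:**
- **Lower weight:** I did not measure its slot angle at the end, because the upper weight covers it. Nothing turned against it, as the turn was made clear of contact.
- **Small weight:** it was last seen in place just after the lift and was not re-measured. The jar and ring-gauge plate looked undisturbed in the last picture.
- **Camera and arm readings:** the camera's stem position differed from the arm's by up to about 0.8 mm during the turn. The slot-end contact was within about 0.25 mm of where I expected it.

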